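# Roll the thick steel roller up its ramp to the stop

### The job

Two steel rollers wait side by side at the foot of the two-lane loading ramp: with the fingertips, push the thick one up its lane, over the crest and fully home against the stop, then take the hand away. Push it slowly and steadily all the way: do not flick it, let it run back down, grip it or lift it. Leave the thin roller at the foot of its lane and everything else where it is.

Things in the scene. Friction and masses are not known exactly. Their poses are not given: they have to be found in the camera images.
- ramp: Fixed two-lane loading ramp, grey steel with bare aluminium deck, 262 x 208 mm. Origin: on the table, under it (it spans x = -122 to 140); x points level from foot to stop, y left across the lanes, z up (coordinates below are in this frame, mm). Lane centres y = +47 and -47, lanes 90 wide; the rails beside and between them stand only 9 above the deck.
- ramp_foot (a point): Top front edge of the curb that closes both lanes at the foot: x = -122, y = 0, z = 24. The curb is 10 thick; behind it (x = -112) the deck's surface starts at z = 16 and rises at 10 degrees.
- ramp_crest (a point): Crest on the middle line: x = 50, y = 0, deck surface z = 44.6. Beyond it the deck falls at 5 degrees to the stop, so a roller between crest and stop rolls to the stop and stays there.
- ramp_stop (a point): Middle of the stop's face, at its top edge: x = 95, y = 0, z = 80; an upright wall across both lanes. Behind it a ledge (x up to 137, top z = 50) with two pins on it.
- deck: The rising part of the ramp's deck (fixed to the ramp, 164 x 188 mm). Origin: middle of its surface, in the ramp's frame at x = -31, y = 0, z = 30.3 mm; x points up the slope, y to the left, z square to the surface.
- roller_thick: Thick steel roller: bare cylinder with dark ends, diameter 48 mm, length 80 mm, about 0.4 kg, smooth (friction 0.4), rolls freely. Lies across one lane (either) against the curb, centre then at x = -91, z = 44 in the ramp's frame; home against the stop at x = 71, z = 67. Origin: its centre; y is its axis, x and z turn as it rolls.
- roller_thin: The thin steel roller: the same but diameter 30 mm, about 0.16 kg. Lies in the other lane against the curb and stays there. Origin: its centre; y is its axis.
- pin_a: White plastic pin, 15 mm across, 26 mm tall, standing on the ledge behind the stop. Origin: centre of its foot, z along its axis.
- pin_b: A second pin like pin_a, standing on the same ledge.
- marker: Grey-black marker pen, 135 mm long, 16 mm thick, lying on the table at the left of the ramp. Origin: middle of its underside.
- driver: Cross screwdriver with red grip, 167 mm long, 18 mm thick, lying on the table at the right of the ramp. Origin: middle of its underside.
- parts_case: Clear parts case, 82 x 120 x 34 mm, on the left of the table. Origin: middle of its underside.
- stopwatch: Small dark timer with two keys, 50 x 62 x 19 mm, on the left of the table. Origin: middle of its underside.
- screw_tin: Flat round tin, 64 mm across, 25 mm tall, at the left front of the table. Origin: middle of its underside.
- cutter: Yellow snap-off knife, 148 mm long, 14 mm thick, lying on the table behind the ramp. Origin: middle of its underside.
Things that resemble listed ones, but are neither listed nor needed, are in the scene too. What is shaped like the roller_thick but blue or brown is not meant.

How it is judged (in metres and radians):
On the way, in this order (a step that is already met when the one before it is completed fails the run):
1. the fingers push the thick roller along the rising deck, between half-way and the crest (x of roller_thick in the frame of ramp between -0.03 and 0.045 m and contact force between roller_thick and the fingers above 0.05 N).
2. the thick roller lies against the stop (x of roller_thick in the frame of ramp between 0.067 and 0.075 m and z of roller_thick in the frame of ramp between 0.062 and 0.071 m and angle between the y axis of roller_thick and the y axis of ramp, either way round below 0.1 rad and (y of roller_thick in the frame of ramp between 0.035 and 0.059 m or y of roller_thick in the frame of ramp between -0.059 and -0.035 m)), for 0.2 s.
At the end, for the whole second after the job is handed in: Thick roller at rest on the deck, its axis within 4 mm of where it touches the stop and square to its lane within 0.1 rad. Thin roller at rest at the foot of its lane (axis below x = -75 mm in the ramp's frame). Pins upright, all bystanders within 15 mm of where they were (all of step 2 and linear speed of each of roller_thick, roller_thin below 0.02 m/s and x of roller_thin in the frame of ramp below -0.075 m and z of roller_thin in the frame of ramp below 0.045 m and (y of roller_thin in the frame of ramp between 0.035 and 0.059 m or y of roller_thin in the frame of ramp between -0.059 and -0.035 m) and distance of each of marker, driver, parts_case, stopwatch, screw_tin, cutter, pin_a, pin_b from where it was at the start of the episode below 0.015 m and angle between each of pin_a, pin_b's own z axis and vertical below 0.3 rad).
It fails at once if the thick roller runs free, flicked or rolling back (faster than 0.3 m/s) (linear speed of roller_thick above 0.3 m/s).
It fails at once if the thick roller is lifted more than 10 mm off the deck (z of roller_thick in the frame of deck above 0.034 m).
It fails at once if the thin roller is pushed up its lane or lifted (x of roller_thin in the frame of ramp above -0.07 m or z of roller_thin in the frame of deck above 0.027 m).
It fails at once if a pin is tipped over or pushed (angle between any of pin_a, pin_b's own z axis and vertical above 0.4 rad or distance of any of pin_a, pin_b from where it was at the start of the episode above 0.02 m).
It fails at once if a bystander is moved more than 20 mm (distance of any of marker, driver, parts_case, stopwatch, screw_tin, cutter from where it was at the start of the episode above 0.02 m).
It also fails if it takes over 40 s, if anything falls off the work surface, if the arm or the gripper's body presses on something with over 40 N, if the wrist force passes 120 N, or if a joint passes its speed limit or range.

### The arm

A 6-joint arm with a two-finger parallel gripper is mounted at the origin on a cart in front of the work surface, level with it; the furniture and walls round the work are solid. World frame = base frame: x ahead of the robot, y to its left, z up, the work surface at z = 0. Lengths are in mm, angles in rad, forces in N, time in s.
With the tool pointing down it reaches from about 325 to 900 mm from the base axis. Payload 6.1 kg.
Tool frame: the origin (TCP) lies on the centre line of the jaws, within the pads' length; the fingertips stand 11 mm ahead of it and the grasp point (between the pads) lies 8 mm behind it; z points along the fingers, y is the direction in which the jaws open and shut (so a half turn about z gives the same grasp; the last joint's range is limited). The gripper opens to 85 mm and grips with 20 to 120 N. Pads are 22 mm wide; open, the fingers measure 114 mm over their backs; the gripper's body (76 mm by 85 mm) begins 54 mm behind the grasp point. The pads swing forward as they close: fully open they stand 13 mm farther back than shut.
Start: joints at [-1.255, 0.22, 1.526, -0, 1.395, -0.126], TCP at [267.222, -564.985, 242.3] pointing down, gripper open.
Joint ranges: [-2.98, 2.98], [-0.91, 2.08], [0.09, 2.57], [-1.24, 4.39], [0.2, 2.65], [-2.68, 2.68]. Speed limits (rad/s): [2.57, 2.57, 3.01, 3.14, 3.14, 3.14].

### API

Orientations are given as a unit quaternion [w, x, y, z].
In Python, from station import bot, viewer, models gives the robot as it stands.
- The arm moves only by the tool arm_command, never from a script. Its argument "rows" is a list of rows, each a list of 4 numbers: the shift along the world's x, y, z in mm, then the turn about the world's z in degrees. A call has 1 to 20 rows; each row is the pose to reach, as a shift and turn from the pose commanded when the call began; what a row does not reach only later rows make up. A row lasts 1/8 s, in which the tool goes at most 62.5 mm and 10.7 degrees, less where a joint would pass 70% of its speed; a pose out of reach is approached as far as the arm can. A call with a gripper value outside its range is refused whole. "fingers" is the opening in per cent of the stroke, from 0 (shut) to 100 (fully open), set as the call begins (left out, the last holds). The fingers move at their own pace and stop on an object; "force" is the grip in N (left out, the last holds). Time passes only in rows, so rows that repeat a pose let the fingers close. It gives the time, the measured TCP pose, the force and the opening at its end, in the units of the state.
- bot.read_state(): the state, without advancing time (a new reading comes with each control period).
- viewer.camera(name): name is "scene" or "side" or "wrist"; returns a dict with "img" (420x560x3 uint8, blue, green, red), "vertical_fov" (degrees; the focal length in pixels is half the picture's height over the tangent of half this angle, whatever the lens; pixels are square), "cx", "cy" (the principal point, pixels), "dist" ([k1, k2, p1, p2, k3] as OpenCV has them; the pictures are not rectified), "extrinsics" (4x4, takes a point from world to camera coordinates). Camera axes: x right, y up, looking along -z (the intrinsics and any distortion apply to the point x, -y, -z); pixel columns grow to the right and rows downward; lengths in mm; the calibration is good to about 2 mm. A picture is of the moment at which its call begins. There is no depth.
- bot.close_job(): hands the job in, once; it reports no verdict.
Trained networks look in a picture, given as the dict that the camera call returned (one of the last four; its "shot" number tells which), for a name from the list of things; names that differ only in an ending like _2 or _b are one class to them, and where a whole thing is asked for, a point or a joint stands for the part that bears it (a point fixed in the world has none). Each returns a list of dicts, best first, with "score" (0 to 1); they miss things now and then, are a little off and sometimes report something else, mostly with a low value. They report only what shows in the picture. A call takes as long as a camera call. They do not tell look-alikes from the thing itself.
- models.masks_of(picture, label): "region" (420x560 bool, what is visible of it) and "extent" ([left, top, right, bottom] in pixels, round what is visible of it).
The state is a dict: "time": time; "joint_pos": joint angles; "qd": joint speeds; "effort": joint torques, N m; "position": TCP position; "tool_rot": TCP orientation; "wrist_force": force on the tool from outside, world axes, zero at the start; "ft_torque": the same for the moment, N m; "width": finger opening in mm.
Only numpy, scipy, OpenCV 4.12 (cv2) and the standard library are available. Lean on these libraries where they do the work, as an engineer would, in place of code of your own. Each camera call takes 0.05 s, during which the arm holds its last target. There are 200 camera calls.

## Working session

There is one attempt and no reset: what is moved stays moved. The work goes in short steps, Python scripts to look and compute and a tool call to move; the robot and the scene stay as the last step left them, time stands still between calls to the robot, and variables do not carry over. Pictures are saved under pics/ and viewed, about 8 in all and at most 12, crops included, and the job is handed in when it is done.

Besides the shell and the picture viewer there is one more tool, called after ">>>" by a JSON object that holds its "name" and its "arguments", one argument or row to a line. arm_command: Moves the arm, as the interface text tells. Its arguments: {"type":"object","properties":{"rows":{"type":"array"},"fingers":{"type":"number"},"force":{"type":"number"}},"required":["rows"]}

```bash
ls; mkdir -p pics
python3 - <<'E'
from station import bot, viewer, models
import cv2, numpy as np
s=bot.read_state(); print(s)
for n in("scene","side"):
    p=viewer.camera(n); cv2.imwrite(f"pics/{n}0.png",p["img"])
    print(n,p["vertical_fov"],p["cx"],p["cy"],p["dist"],np.round(p["extrinsics"],3).tolist())
    for l in("ramp","roller_thick","roller_thin","deck","pin_a"):
        print(l,[(round(m["score"],2),m["extent"]) for m in models.masks_of(p,l)[:4]])
E
```

```text
pics
{'time': 0.0, 'joint_pos': array([-1.25508135e+00,  2.21246791e-01,  1.52761813e+00,  7.26084387e-06,
        1.39470851e+00, -1.26066193e-01]), 'qd': array([ 2.91969236e-06,  7.26201110e-04, -2.09487300e-04,  4.36429686e-04,
        1.00027003e-05,  2.54718856e-04]), 'effort': array([ 1.84264114e-03, -4.96895528e+01, -3.89388835e+01,  2.63535566e-05,
        1.10672606e-02, -1.37705425e-05]), 'position': array([ 267.05188698, -564.42057189,  241.18271159]), 'tool_rot': array([-9.86278122e-04,  9.75702372e-01,  2.19097926e-01, -9.02147683e-05]), 'wrist_force': array([-0.2030795 , -0.24009866, -0.42839338]), 'ft_torque': array([1.98313156e-02, 2.13687055e-05, 4.00500007e-02]), 'width': 85.86639257288674}
scene 43.209588958329554 279.3348522935927 208.71622012228548 [-0.12481361  0.          0.          0.          0.        ] [[-0.889, -0.458, 0.006, 557.913], [0.265, -0.503, 0.823, -148.311], [-0.374, 0.733, 0.568, -1268.442], [0.0, 0.0, 0.0, 1.0]]
ramp [(0.95, [235.0, 183.4, 346.5, 261.3]), (0.44, [240.1, 211.1, 246.5, 219.0]), (0.27, [320.4, 222.3, 338.4, 248.7])]
roller_thick
[... 224 characters left out ...]
6, 348.4, 262.5])]
deck []
pin_a [(0.5, [255.7, 189.6, 262.0, 198.1])]
side 45.038507088838315 275.996078693566 206.97042026370974 [-0.07235527  0.          0.          0.          0.        ] [[-0.99, -0.144, -0.011, 562.52], [0.068, -0.527, 0.847, -54.76], [-0.128, 0.838, 0.531, -1101.966], [0.0, 0.0, 0.0, 1.0]]
ramp [(0.8, [217.1, 179.8, 348.5, 264.0]), (0.4, [261.3, 197.9, 332.4, 248.9])]
roller_thick [(0.86, [315.7, 187.3, 338.6, 223.8]), (0.82, [262.9, 160.0, 294.3, 182.7]), (0.67, [317.0, 164.8, 341.5, 190.7])]
roller_thin [(0.6, [325.6, 218.2, 344.5, 249.5])]
deck [(0.62, [262.7, 196.7, 330.2, 248.8])]
pin_a [(0.55, [220.8, 225.9, 232.0, 238.1]), (0.43, [225.6, 196.3, 235.9, 212.9])]
```

Run:
```python
import cv2, numpy as np
a=cv2.imread("pics/scene0.png")[130:310,150:400]; b=cv2.imread("pics/side0.png")[130:290,180:400]
cv2.imwrite("pics/c0.png",cv2.resize(a,None,fx=3.2,fy=3.2,interpolation=2)[:576]);cv2.imwrite("pics/c1.png",cv2.resize(b,None,fx=3.6,fy=3.6,interpolation=2))
```

```text
(no output)
```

View pics/c0.png

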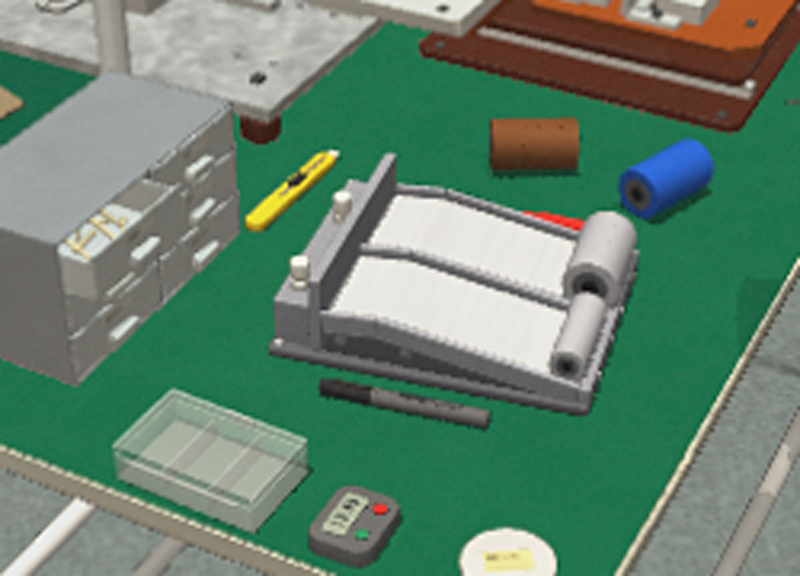

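View pics/c1.png

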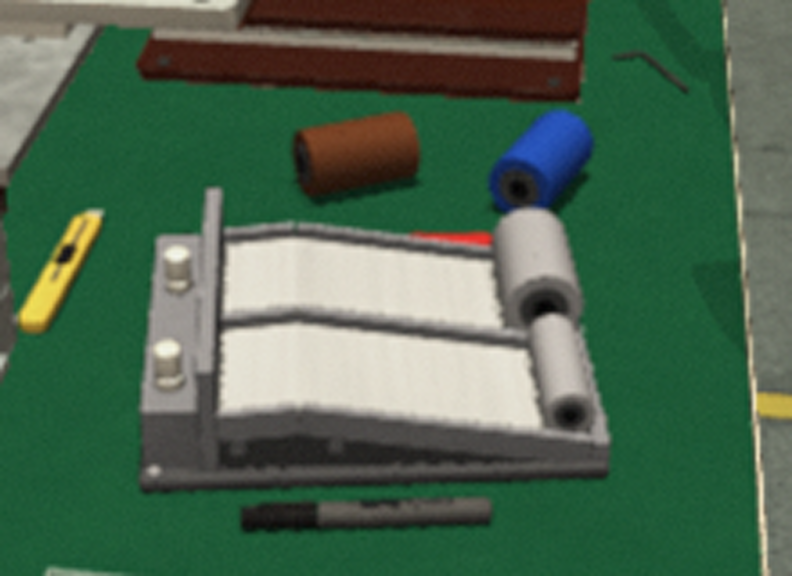

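The thick roller lies in the right lane (robot-far from the side camera), with its dark end at crop (545,300) in the side view. The thin one is in the left lane, end at (570,412). The brown and blue rollers are decoys behind the ramp. Next I fit the ramp's x, y and yaw to the points I picked.

```bash
cat > h.py <<'E'
import numpy as np, cv2
def proj(p,P):
    E=np.array(p["extrinsics"]); P=np.atleast_2d(P).astype(float)
    Q=(P@E[:3,:3].T+E[:3,3])*[1,-1,-1]
    f=p["img"].shape[0]/2/np.tan(np.radians(p["vertical_fov"]/2))
    K=np.array([[f,0,p["cx"]],[0,f,p["cy"]],[0,0,1]])
    return cv2.projectPoints(Q,np.zeros(3),np.zeros(3),K,np.array(p["dist"],float))[0][:,0]
def world(q,P):
    c,s=np.cos(q[2]),np.sin(q[2]); P=np.atleast_2d(P).astype(float)
    return P@np.array([[c,-s,0],[s,c,0],[0,0,1]]).T+[q[0],q[1],0]
E
python3 - <<'E'
from station import bot, viewer, models
import cv2, numpy as np
from h import *
from scipy.optimize import least_squares
A,B=viewer.camera("scene"),viewer.camera("side")
oa=[((589,288),(-91,-7,44)),((568,362),(-98,87,33.5)),((273,350),(140,104,0)),((587,411),(-122,104,0)),((392,155),(97,-104,80)),((405,250),(50,0,53))]
ob=[((545,302),(-91,-7,44)),((570,413),(-98,87,33.5)),((143,487),(140,104,0)),((607,472),(-122,104,0)),((213,190),(97,-104,80)),((295,408),(50,100,53)),((293,225),(50,-100,53)),((293,313),(50,0,53))]
ma=np.array([(u/3.2+150,v/3.2+130) for (u,v),_ in oa]); Pa=np.array([p for _,p in oa])
mb=np.array([(u/3.6+180,v/3.6+130) for (u,v),_ in ob]); Pb=np.array([p for _,p in ob])
f=lambda q:np.r_[(proj(A,world(q,Pa))-ma).ravel(),(proj(B,world(q,Pb))-mb).ravel()]
best=min((least_squares(f,[500,y,t],x_scale=[10,10,.1],loss="soft_l1") for t in(0,1.5,3,-1.5) for y in(-100,)),key=lambda r:r.cost)
q=best.x; print(q,np.degrees(q[2]));print(np.round(f(q).reshape(-1,2),1).tolist())
for n,P in dict(roll=(-91,-47,44),home=(71,-47,67),thin=(-98,47,33),foot=(-122,0,24),stop=(95,0,80)).items(): print(n,world(q,P).round(1))
for n,p in(("a",A),("b",B)):
    im=p["img"].copy()
    im=cv2.resize(im,None,fx=4,fy=4,interpolation=2)
    for y in(-104,0,104):
        L=proj(p,world(q,[(-122,y,24),(-112,y,16),(50,y,44.6),(95,y,40.7),(95,y,80)]))
        cv2.polylines(im,[np.int32(L*4+2)],0,(0,0,255),1)
    for P in [(-91,-87,44),(-91,-7,44)]:
        th=np.linspace(0,6.28,40); L=proj(p,world(q,np.c_[P[0]+24*np.cos(th),0*th+P[1],P[2]+24*np.sin(th)]))
        cv2.polylines(im,[np.int32(L*4+2)],0,(255,0,255),1)
    cv2.imwrite(f"pics/o{n}.png",im[160*4:280*4,210*4:375*4])
    print([(l,[(round(m["score"],2),m["extent"]) for m in models.masks_of(p,l)[:2]]) for l in("marker","driver","cutter")])
a,b=cv2.imread("pics/oa.png"),cv2.imread("pics/ob.png")
cv2.imwrite("pics/o.png",cv2.resize(np.vstack([a,b]),None,fx=.62,fy=.62,interpolation=3))
E
```

```text
[5.34762151e+02 8.11068191e+01 1.97485532e-01] 11.31508749611326
[[-2.5, -2.8], [-0.9, -0.6], [-1.9, 1.1], [0.5, 0.7], [0.1, -2.5], [1.9, -1.0], [-3.4, 1.0], [-0.6, -0.1], [-0.2, 2.7], [1.3, 1.4], [0.7, -1.4], [2.0, 0.2], [-0.3, -0.7], [1.0, -1.3]]
roll [[454.8  17.2  44. ]]
home [[613.6  49.   67. ]]
thin [[429.4 108.   33. ]]
foot [[415.1  57.2  24. ]]
stop [[627.9  99.7  80. ]]
[('marker', [(0.69, [251.6, 246.8, 304.8, 263.0])]), ('driver', [(0.66, [235.0, 180.6, 349.0, 260.8])]), ('cutter', [(0.71, [227.4, 175.7, 259.4, 201.8]), (0.3, [187.2, 249.7, 247.1, 293.2])])]
[('marker', [(0.63, [246.9, 266.5, 314.8, 277.5]), (0.36, [216.8, 180.8, 348.8, 264.3])]), ('driver', [(0.27, [218.9, 180.7, 346.1, 263.5])]), ('cutter', [(0.83, [187.6, 189.9, 208.5, 220.5])])]
```

View pics/o.png

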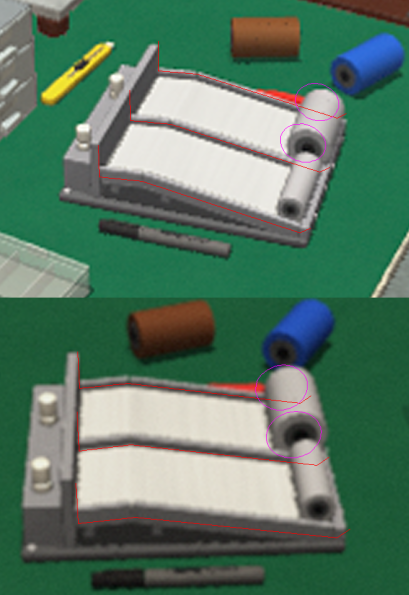

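The overlay matches to about 2–3 px, roughly 5 mm. I'll move the hand above the ramp for a closer look with the wrist camera and square it to the lane (-14°).

>>> {"name": "arm_command", "arguments": {
  "rows": [
    [20, 60, 60, -2],
    [40, 120, 110, -4],
    [60, 180, 110, -6],
    [80, 240, 110, -8],
    [90, 300, 110, -10],
    [100, 360, 110, -12],
    [110, 420, 110, -14],
    [120, 480, 110, -14],
    [130, 530, 110, -14],
    [140, 580, 110, -14],
    [140, 580, 110, -14],
    [140, 580, 110, -14],
    [140, 580, 110, -14]
  ],
  "fingers": 48
}}

```text
time: 2.62
position: [407.2, 13.7, 352.3]
tool_rot: [0.0, 0.995, 0.098, -0.0]
wrist_force: [0.3, 0.0, -1.2]
width: 41.0
```

Run:
```python
from station import bot, viewer, models
import cv2, numpy as np
s=bot.read_state(); print(s["time"],s["position"],s["tool_rot"],s["width"])
p=viewer.camera("wrist"); cv2.imwrite("pics/w0.png",cv2.resize(p["img"],None,fx=1.4,fy=1.4,interpolation=2))
print(p["vertical_fov"],p["dist"],np.round(p["extrinsics"],3).tolist())
for l in("ramp","roller_thick","roller_thin","deck"):
    print(l,[(round(m["score"],2),m["extent"]) for m in models.masks_of(p,l)[:3]])
```

```text
2.625 [407.17918865  13.69158034 352.26262047] [ 2.33245233e-04  9.95228980e-01  9.75664628e-02 -8.78857471e-05] 41.02631083137746
68.21522130006392 [-0.02693338  0.          0.          0.          0.        ] [[0.194, -0.981, 0.001, -65.118], [0.931, 0.184, -0.314, -305.552], [0.308, 0.062, 0.95, -611.294], [0.0, 0.0, 0.0, 1.0]]
ramp [(0.65, [167.0, 0.1, 328.6, 147.6]), (0.55, [248.7, 115.4, 312.8, 149.6]), (0.48, [40.1, 3.1, 92.0, 13.9])]
roller_thick [(0.84, [403.9, 19.2, 447.9, 90.0]), (0.83, [253.2, 115.4, 312.5, 150.7]), (0.59, [370.3, 123.4, 428.6, 175.4])]
roller_thin [(0.71, [185.3, 119.2, 245.4, 144.3])]
deck [(0.97, [170.4, 9.4, 321.8, 126.1])]
```

View pics/w0.png

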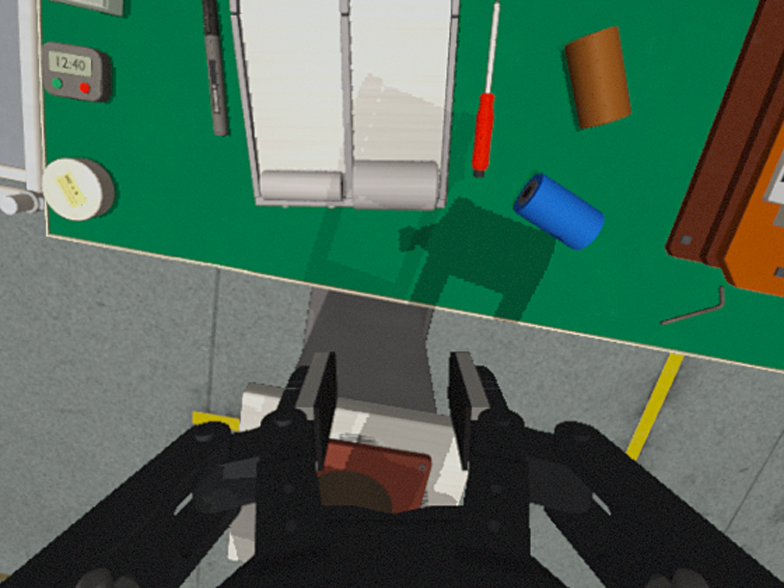

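The wrist view shows the whole ramp foot: curb corners at (256,206) and (445,209), the crest knees near row 14, the thick roller at (396,185) and the thin one at (300,186). I'll refit on these points.

Run:
```python
from station import bot, viewer, models
import cv2, numpy as np
from h import *
from scipy.optimize import least_squares
p=viewer.camera("wrist")
o=[((256,206),(-122,104,24)),((446,209),(-122,-104,24)),((231,14),(50,104,53.6)),((460,14),(50,-104,53.6)),((346,13),(50,0,53.6))]
m=np.array([u for u,_ in o])/1.4; P=np.array([x for _,x in o])
f=lambda q:(proj(p,world(q,P))-m).ravel()
q=least_squares(f,[534,81,.197],x_scale=[10,10,.1]).x
print(q,np.degrees(q[2]),np.round(f(q).reshape(-1,2),1).tolist())
for n,Q in dict(roll=(-91,-47,44),home=(71,-47,67),thin=(-98,47,33)).items(): print(n,world(q,Q).round(1),proj(p,world(q,Q)).round(1))
# roller silhouette fit, x,y in ramp frame
def sil(r,x,y,z):
    th=np.linspace(0,6.28,60); L=np.vstack([proj(p,world(q,np.c_[x+r*np.cos(th),0*th+y+e,z+r*np.sin(th)])) for e in(-40,40)])
    return np.r_[L.min(0),L.max(0)]
print("thick",sil(24,-91,-47,44).round(1),"thin",sil(15,-98,47,33.5).round(1))
im=cv2.resize(p["img"],None,fx=3,fy=3,interpolation=2)
for y in(-104,-92,-2,2,92,104):
    h=9 if 1 else 0
    L=proj(p,world(q,[(-122,y,24),(-112,y,25),(50,y,53.6),(95,y,49.7)]))
    cv2.polylines(im,[np.int32(L*3+1)],0,(0,0,255),1)
for c in((24,-91,-47,44),(15,-98,47,33.5)):
    a=sil(*c)*3; cv2.rectangle(im,tuple(int(v) for v in a[:2]),tuple(int(v) for v in a[2:]),(255,0,255),1)
cv2.imwrite("pics/w1.png",im[0:500,440:1040])
A,B=viewer.camera("scene"),viewer.camera("side")
for v in(A,B): print(proj(v,world(q,[(-91,-7,44),(97,-104,80),(140,104,0)])).round(1).tolist())
```

```text
[5.33695572e+02 8.19079599e+01 1.84832199e-01] 10.59010490710289 [[-2.0, -0.3], [2.8, -1.1], [-3.0, -0.2], [2.8, 1.2], [-0.5, 0.8]]
roll [[452.9  19.   44. ]] [[283.3 127.3]]
home [[612.1  48.8  67. ]] [[285.4 -12.9]]
thin [[428.7 110.1  33. ]] [[217.3 131.1]]
thick [253.  109.  314.1 145.2] thin [186.1 120.1 246.4 142.1]
[[331.8, 217.8], [273.4, 176.0], [233.4, 240.3]]
[[328.5, 215.4], [240.9, 181.3], [219.4, 267.7]]
```

View pics/w1.png

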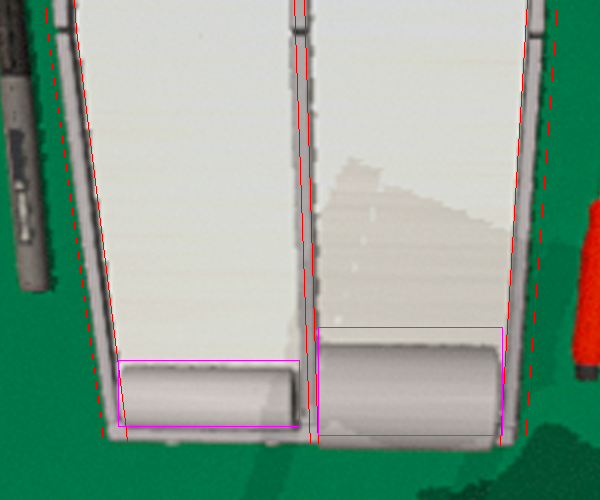

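Run:
```python
from station import bot, viewer, models
import cv2, numpy as np
from h import *
from scipy.optimize import least_squares
p=viewer.camera("wrist")
o=[((106,440),(-122,98,24)),((515,445),(-122,-98,24)),((55,31),(50,98,53.6)),((544,36),(50,-98,53.6)),((300,32),(50,0,53.6))]
m=np.array([u for u,_ in o])/3+[440/3,0]; P=np.array([x for _,x in o],float)
def sil(q,r,x,y,z):
    th=np.linspace(0,6.28,60); L=np.vstack([proj(p,world(q,np.c_[x+r*np.cos(th),0*th+y+e,z+r*np.sin(th)])) for e in(-40,40)])
    return np.r_[L.min(0),L.max(0)]
T=np.array([317,344,500,447])/3+[440/3,0]*2; N=np.array([118,366,297,430])/3+[440/3,0]*2
def f(v):
    q=v[:3]; W=P.copy(); W[:4,1]*=v[3]/98
    return np.r_[(proj(p,world(q,W))-m).ravel(),sil(q,24,v[4],v[5],44-(-91-v[4])*.17)-T,sil(q,15,v[6],v[7],33.5)-N]
r=least_squares(f,[534,81,.19,98,-91,-47,-98,47],x_scale=[10,10,.1,10,10,10,10,10]);v=r.x
print(v.round(3),np.degrees(v[2]));print(np.round(f(v),1))
print(world(v[:3],[(v[4],v[5],44),(71,v[5],67),(-122,0,24)]).round(1))
```

```text
[ 5.32992e+02  8.30410e+01  1.83000e-01  1.00436e+02 -9.68510e+01
 -4.69300e+01 -9.97960e+01  4.68860e+01] 10.503607654623657
[ 0.7  0.4  0.   0.4 -0.4 -0.3  0.2 -0.1 -0.4 -0.1  0.2 -0.8 -0.2  0.9
 -0.2 -0.4  0.3  0.4]
[[446.3  19.2  44. ]
 [611.4  49.8  67. ]
 [413.   60.8  24. ]]
```

>>> {"name": "arm_command", "arguments": {
  "rows": [
    [-8, -3, -50, -0.7],
    [-8, -3, -100, -0.7],
    [-8, -3, -150, -0.7],
    [-8, -3, -200, -0.7],
    [-8, -3, -240, -0.7],
    [-8, -3, -265, -0.7],
    [-8, -3, -285, -0.7],
    [-8, -3, -300, -0.7],
    [-8, -3, -305, -0.7],
    [-8, -3, -305, -0.7],
    [-8, -3, -305, -0.7]
  ]
}}

```text
time: 4.45
position: [399.9, 11.9, 48.0]
tool_rot: [0.0, 0.996, 0.092, 0.001]
wrist_force: [0.3, -0.1, 0.0]
width: 41.0
```

Run:
```python
from station import bot, viewer, models
import cv2, numpy as np
s=bot.read_state(); print(s["time"],s["position"],s["tool_rot"],s["wrist_force"])
a=viewer.camera("side")["img"][140:290,220:400]; b=viewer.camera("wrist")["img"][130:400,140:420]
a=cv2.resize(a,None,fx=3,fy=3,interpolation=2);b=cv2.resize(b,(int(280*450/270),450))[:,:250*2]
cv2.imwrite("pics/d.png",cv2.resize(np.hstack([a,b]),None,fx=.79,fy=.79))
```

```text
4.45 [399.87947431  11.92101617  48.01219087] [1.53835987e-04 9.95713230e-01 9.24917052e-02 6.51098925e-04] [ 0.30322815 -0.10652682  0.04102539]
```

View pics/d.png

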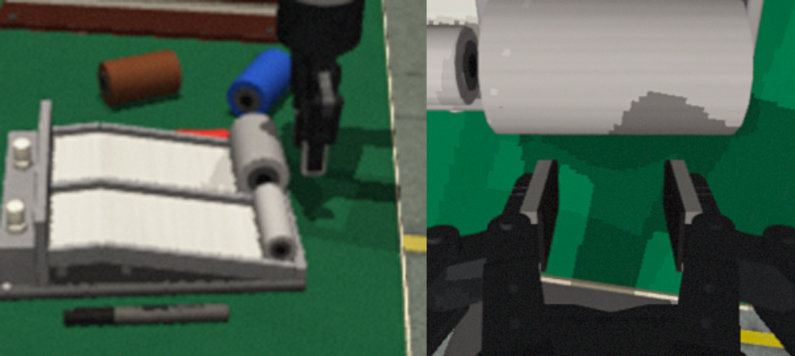

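Fingers are centred, square and clear behind the roller. I'll advance slowly to contact.

>>> {"name": "arm_command", "arguments": {
  "rows": [
    [1, 0, -5, 0],
    [4, 0.5, -5, 0],
    [7, 1, -5, 0],
    [10, 1.5, -5, 0],
    [13, 2, -5, 0],
    [16, 2.5, -5, 0],
    [19, 3, -5, 0],
    [22, 3.6, -4.5, 0],
    [25, 4.2, -4, 0],
    [25, 4.2, -4, 0]
  ]
}}

```text
time: 5.8
position: [424.9, 16.3, 43.5]
tool_rot: [-0.0, 0.996, 0.093, 0.001]
wrist_force: [-1.9, 0.0, 0.6]
width: 41.1
```

Run:
```python
from station import bot, viewer, models
import cv2, numpy as np
s=bot.read_state(); print(s["time"],s["position"],s["wrist_force"],s["ft_torque"])
p=viewer.camera("wrist");b=p["img"][100:400,140:420]
print([(round(m["score"],2),m["extent"]) for m in models.masks_of(p,"roller_thick")[:2]])
a=viewer.camera("side")["img"][140:290,240:400]
a=cv2.resize(a,None,fx=3,fy=3,interpolation=2);b=cv2.resize(b,(420,450))
cv2.imwrite("pics/e.png",cv2.resize(np.hstack([a,b]),None,fx=.85,fy=.85))
```

```text
5.8 [424.89247738  16.30696204  43.47047404] [-1.94118722  0.02355205  0.58860501] [-0.1320135   0.21289275 -0.04671098]
[(0.96, [503.2, 194.4, 557.2, 297.0])]
```

View pics/e.png

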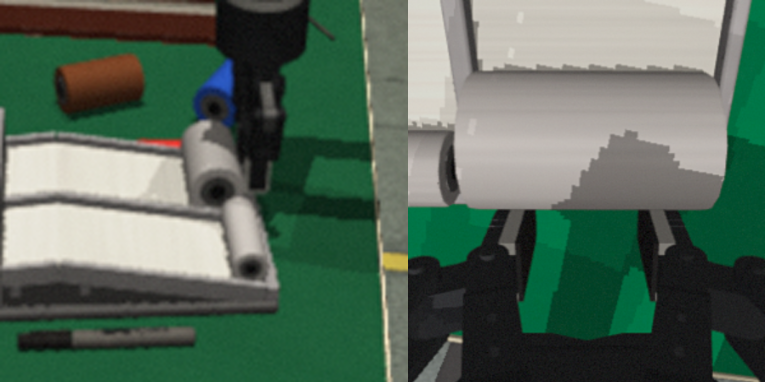

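Contact on both fingers (1.9 N). I'll push steadily up the slope.

>>> {"name": "arm_command", "arguments": {
  "rows": [
    [2, 0.4, 0.4, 0],
    [5, 0.9, 0.9, 0],
    [9, 1.7, 1.6, 0],
    [13, 2.4, 2.3, 0],
    [17, 3.1, 3.0, 0],
    [21, 3.9, 3.8, 0],
    [25, 4.6, 4.5, 0],
    [29, 5.4, 5.2, 0],
    [33, 6.1, 5.9, 0],
    [37, 6.9, 6.6, 0],
    [41, 7.6, 7.3, 0],
    [45, 8.3, 8.1, 0],
    [49, 9.1, 8.8, 0],
    [53, 9.8, 9.5, 0],
    [57, 10.6, 10.2, 0],
    [61, 11.3, 10.9, 0],
    [65, 12, 11.6, 0],
    [68, 12.6, 12.2, 0],
    [70, 13, 12.5, 0],
    [70, 13, 12.5, 0]
  ]
}}

```text
time: 8.45
position: [494.7, 29.3, 55.9]
tool_rot: [-0.0, 0.996, 0.093, 0.0]
wrist_force: [-2.3, -0.7, 2.0]
width: 40.9
```

Run:
```python
from station import bot, viewer, models
import cv2, numpy as np
s=bot.read_state(); print(s["time"],s["position"],s["wrist_force"],s["ft_torque"])
b=viewer.camera("wrist")["img"][0:400,140:420]
a=viewer.camera("side")["img"][140:290,200:400]
a=cv2.resize(a,None,fx=2.6,fy=2.6,interpolation=2)
b=cv2.resize(b,(273,390))
cv2.imwrite("pics/f.png",np.hstack([a,b]))
```

```text
8.45 [494.65726991  29.30134646  55.85362644] [-2.2707496  -0.71946028  1.96975739] [-0.16345809  0.3210653  -0.12471198]
```

View pics/f.png

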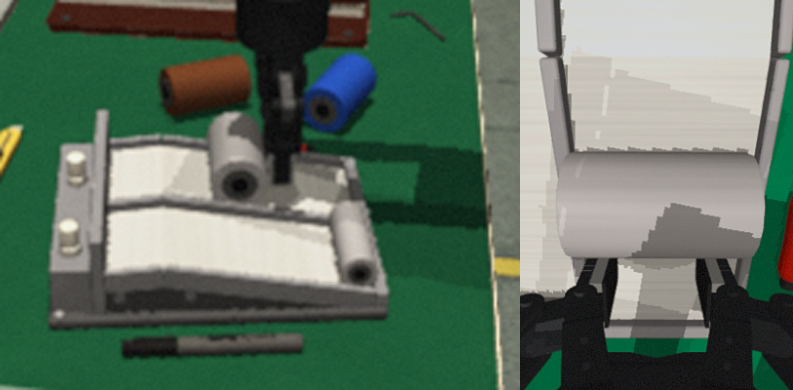

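The roller is square in the lane at x≈-12 mm. I'll keep pushing over the crest.

>>> {"name": "arm_command", "arguments": {
  "rows": [
    [2, 0.4, 0.4, 0],
    [5, 0.9, 0.9, 0],
    [9, 1.7, 1.6, 0],
    [13, 2.4, 2.3, 0],
    [17, 3.1, 3.0, 0],
    [21, 3.9, 3.8, 0],
    [25, 4.6, 4.5, 0],
    [29, 5.4, 5.2, 0],
    [33, 6.1, 5.9, 0],
    [37, 6.9, 6.6, 0],
    [41, 7.6, 7.3, 0],
    [45, 8.3, 8.1, 0],
    [49, 9.1, 8.8, 0],
    [53, 9.8, 9.5, 0],
    [56, 10.4, 10, 0],
    [59, 10.9, 10.2, 0],
    [62, 11.5, 10.2, 0],
    [65, 12, 10.2, 0],
    [68, 12.6, 10.2, 0],
    [70, 13, 10.2, 0]
  ]
}}

```text
time: 11.05
position: [564.6, 42.3, 66.0]
tool_rot: [-0.0, 0.996, 0.093, 0.0]
wrist_force: [0.3, 0.5, -0.7]
width: 41.0
```

Run:
```python
from station import bot, viewer, models
import cv2, numpy as np
s=bot.read_state(); print(s["time"],s["position"],s["wrist_force"],s["ft_torque"])
b=viewer.camera("wrist")["img"][0:400,140:420]
a=viewer.camera("side")["img"][140:290,200:400]
a=cv2.resize(a,None,fx=2.6,fy=2.6,interpolation=2)
b=cv2.resize(b,(273,390))
cv2.imwrite("pics/g.png",np.hstack([a,b]))
```

```text
11.05 [564.62426192  42.32859177  66.02724983] [ 0.29489055  0.5104437  -0.73615105] [0.03647353 0.0242715  0.05922472]
```

View pics/g.png

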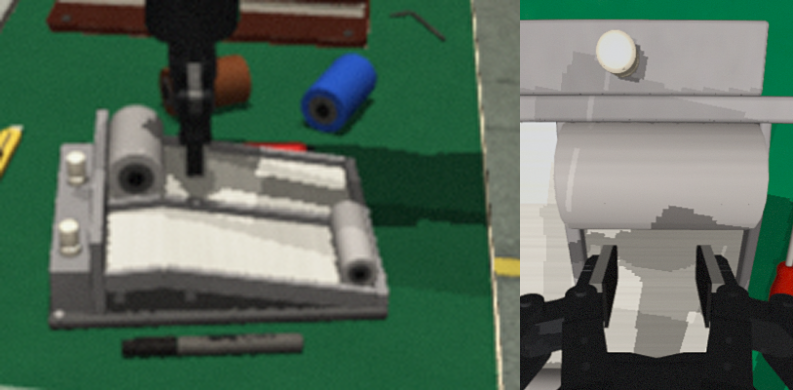

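The roller lies square against the stop and the fingers carry no load. I'll withdraw back and up.

>>> {"name": "arm_command", "arguments": {
  "rows": [
    [-5, -1, 0, 0],
    [-12, -2, 4, 0],
    [-20, -4, 20, 0],
    [-25, -5, 50, 0],
    [-25, -5, 90, 0],
    [-40, -8, 140, 0],
    [-60, -11, 190, 0],
    [-70, -13, 220, 0],
    [-70, -13, 230, 0],
    [-70, -13, 230, 0],
    [-70, -13, 230, 0],
    [-70, -13, 230, 0]
  ]
}}

```text
time: 12.65
position: [493.7, 29.3, 294.2]
tool_rot: [-0.0, 0.996, 0.093, -0.002]
wrist_force: [-0.2, -0.3, 0.1]
width: 40.9
```

Run:
```python
from station import bot, viewer, models
import cv2, numpy as np
s=bot.read_state(); print(s["time"],s["position"],s["wrist_force"])
b=viewer.camera("wrist")["img"][0:300,100:460]
a=viewer.camera("side")["img"][130:290,180:380]
a=cv2.resize(a,(400,320),interpolation=2);b=cv2.resize(b,(384,320))
cv2.imwrite("pics/h.png",np.hstack([a,b]))
```

```text
12.65 [493.7037845   29.33783567 294.1672019 ] [-0.16014543 -0.30415403  0.1434508 ]
```

View pics/h.png

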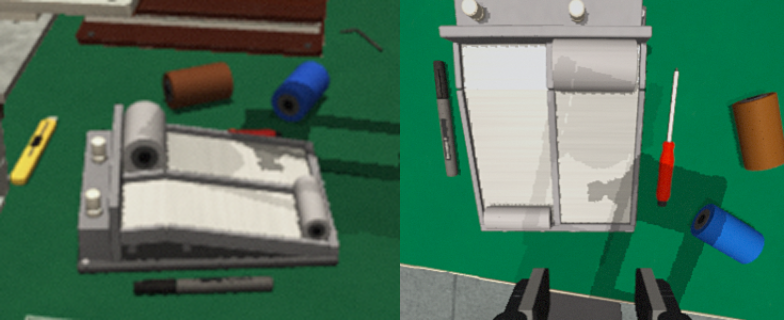

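The thick roller is square and touching the stop. The thin roller is at its foot, the pins are upright, and everything else looks undisturbed. I'm handing in.

```bash
python3 -c "
from station import bot
print(bot.close_job())"
```

```text
the job is handed in; nothing more can be done
None
```

The thick roller is home against the stop. I pushed it up the right lane with both fingertips at about 30 mm/s, and over the crest it rolled the last couple of centimetres to the stop on its own. Contact force was about 2–3 N in the two readings taken on the way up. I then drew the hand back and up, and handed in at about 12.7 s.

- **Last pictures (side and wrist):** the thick roller sits square against the stop in its lane. The thin roller is still at the foot of its lane and both pins are upright. The marker, driver and cutter look unmoved.
- **Not checked:** I judged these by eye, not by measurement. The parts case, stopwatch and screw tin were outside the last pictures, though the hand never went near them. The roller's speed over the crest was only estimated (about 0.15 m/s at most, against the 0.3 limit).
- **Checks that disagreed:** my first ramp fit, from the scene and side pictures, was off by 2–3 px (about 5 mm). I replaced it with a wrist-camera fit good to under 1 px. That fit put the thick roller at x = -97 instead of the nominal -91, so I found it by a slow approach to contact.

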